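Swap the screw-in dryer cartridge of a trace detector

ROBOT

A 6-joint arm with a two-finger parallel gripper is mounted at the origin on the work surface. World frame = base frame: x ahead of the robot, y to its left, z up, the work surface at z = 0. Lengths are in mm, angles in degrees, forces in N, time in s.
With the tool pointing down it reaches from about 300 to 850 mm from the base axis. Payload 4.2 kg.
Tool frame: the origin (TCP) lies at the centre of the arm's flange, where the gripper is bolted on; the fingertips stand 191 mm ahead of it and the grasp point (between the pads) lies 172 mm ahead of it; z points along the fingers, y is the direction in which the jaws open and shut (so a half turn about z gives the same grasp; the last joint's range is limited). The gripper opens to 91 mm and grips with 3 to 60 N. Pads are 32 mm wide; open, the fingers measure 118 mm over their backs; the gripper's body (76 mm by 178 mm) begins 60 mm behind the grasp point.
Start: joints at [-77.75, 18.312, 89.639, -0, 72.044, -1.146], TCP at [133.212, -559.355, 404.776] pointing down, gripper open.
Joint ranges: [-177.97, 177.97], [-48.28, 115.42], [12.27, 149.76], [-77.06, 257.06], [2.81, 150.46], [-146.56, 146.56]. Speed limits (degrees/s): [147.25, 147.25, 180, 180, 180, 180].

INTERFACE

Orientations are given as [roll, pitch, yaw] about the fixed x, y, z axes, in that order (R = Rz(yaw) Ry(pitch) Rx(roll)).
In Python, from workcell import status, vision, ticket gives the robot as it stands.
- The arm moves only by the shell command python3 -m jog 'ROWS' [FORCE]. ROWS is JSON, a list of rows, each a list of 7 numbers: the finger opening in m, from 0 to 0.0912, then the shift along the tool's x, y, z in m, then the turn, a rotation vector about the tool's x, y, z in rad. A call has 1 to 12 rows; each row shifts and turns the commanded pose from where the row before left it, along the tool's axes as they then stand; what a row does not reach is not made up. A row lasts 1/8 s, in which the tool goes at most 62.5 mm and 10.7 degrees, less where a joint would pass 70% of its speed; a pose out of reach is approached as far as the arm can. A call with a gripper value outside its range is refused whole. The fingers move at their own pace and stop on an object; FORCE is the grip in N (left out, the last holds). Time passes only in rows, so rows that do not move let the fingers close. It gives the time, the measured TCP pose, the force and the opening at its end, in the units of the state.
- status.state(): the state, without advancing time (a new reading comes with each control period).
- vision.grab_frame(name): name is "scene" or "top"; returns a dict with "color" (480x640x3 uint8, blue, green, red), "depth" (480x640 float32, mm along the optical axis (not along the pixel's ray), 0 where there is no reading), "fov_y" (degrees; the focal length in pixels is half the picture's height over the tangent of half this angle, whatever the lens; pixels are square), "cx", "cy" (the principal point, pixels), "k1" (the pictures are not rectified: a ray, as slopes to the right and down, at radius r is drawn at 1 + k1 r^2 times it, then the intrinsics apply), "pose" (4x4, takes a point from camera to world coordinates). Camera axes: x right, y down, z forward; pixel columns grow to the right and rows downward; lengths in mm; the calibration is good to about 2 mm. A picture is of the moment at which its call begins.
- ticket.job_done(): hands the job in, once; it reports no verdict.
Trained networks look in the newest picture that a camera, given by its name, has taken for a name from the list of things; names that differ only in an ending like _2 or _b are one class to them, and where a whole thing is asked for, a point or a joint stands for the part that bears it (a point fixed in the world has none). Each returns a list of dicts, best first, with "p" (0 to 1); they miss things now and then, are a little off and sometimes report something else, mostly with a low value. They report only what shows in the picture. A call takes as long as a camera call. They do not tell look-alikes from the thing itself.
- vision.find_in(camera, label): "location" ([x, y, z] in mm, in world coordinates, good to about 4 mm: the middle of the surface that is visible of it).
- vision.silhouettes(camera, label): "pixels" (480x640 bool, what is visible of it).
The state is a dict: "time_s": time; "qpos": joint angles; "qvel": joint speeds; "effort": joint torques, N m; "ee_pos": TCP position; "ee_rot": TCP orientation; "force": force on the tool from outside, world axes, zero at the start; "torque": the same for the moment, N m; "gripper_width": finger opening in mm.
Only numpy, scipy, OpenCV 4.12 (cv2) and the standard library are available. Lean on these libraries where they do the work, as an engineer would, in place of code of your own. Each camera call takes 0.05 s, during which the arm holds its last target.

TASK

The trace detector's dryer cartridge is used up: unscrew it (counter-clockwise) from its deep well and stand it in the empty pocket of the cartridge rack. Then take the fresh cartridge, the one with the orange filling, lower it straight into the well, start its thread at the bottom without cross-threading or forcing it, and screw it fully home and upright. Leave the other cartridges and the things on the table where they are.

Things in the scene. Friction and masses are not known exactly. Their poses are not given: they have to be found in the camera images.
- detector: Benchtop trace detector, cream on a dark base, fixed, 300 mm deep (x) by 340 wide (y), origin at the centre of its underside, screen at the front (-x). Its flat deck, 125 mm above the table, has the well, axis at (0, -60) mm. A block 70 mm above the deck begins 92 mm from that axis towards +y; an open flap begins 76 mm from it towards +x and leans away, up to 60 mm above the deck.
- well_mouth (a point): Centre of the well's mouth, level with the deck, 125 mm above the table. The bore is round, 41 mm across, upright, 85 mm deep, with a flared mouth of 48 mm inside an aluminium collar that bears a white line and a red dot.
- well_seat (a point): Centre of the well's floor, 40 mm above the table, where a cartridge's underside sits when home. The lowest 15 mm are a right-hand three-start thread (clockwise goes in), lead 23.4 mm a turn, starts 120 degrees apart, axial play 1.2 mm, 30 mm clear inside; above it the bore is smooth. The body bottoms on the floor; turned on, it tightens within 10 degrees.
- start_mark (a point): White line on the collar, on the -x side of the well. With any notch of the cartridge at it (cartridge yaw = detector yaw + 60 degrees, or 120 more or less) a cartridge let down rests on the thread 6 mm above home, 30 degrees before the thread starts. Let down at other angles it rests up to 14 mm above home: turn clockwise longer, or back until it drops.
- home_mark (a point): Red dot on the collar. From the start mark about 105 degrees clockwise bring the cartridge home, sinking 6 mm as it turns; a notch is then at this dot (cartridge yaw = detector yaw + 75 degrees, or 120 more or less, within about 10). To free a home cartridge turn it 95 to 120 degrees counter-clockwise, letting it rise 6 mm, then lift; lifted sooner it binds.
- rack: Blue-grey cartridge rack, a fixed block 136 by 136 by 55 mm high, origin at the centre of its underside, at any yaw, with four round pockets of 43 mm diameter and 42 mm depth at (+-31, +-31) mm. Three hold cartridges, one is empty.
- pocket0 (a point): Centre of the floor (13 mm above the table) of the rack's pocket at (+31, +31) mm.
- pocket1 (a point): Centre of the floor (13 mm above the table) of the rack's pocket at (-31, +31) mm.
- pocket2 (a point): Centre of the floor (13 mm above the table) of the rack's pocket at (-31, -31) mm.
- pocket3 (a point): Centre of the floor (13 mm above the table) of the rack's pocket at (+31, -31) mm.
- spent: Dryer cartridge, 122 mm long, 0.2 kg: a round body of 26 mm diameter with dark green (used up) filling, topped by a grey hexagonal grip with a round window onto the filling. Origin: centre of the underside, z along the axis to the grip. Same shape as the fresh one. At the start it is screwed home in the well, its grip standing from 7 to 37 mm above the deck.
- fresh: Dryer cartridge, 122 mm long, 0.2 kg: a round body of 26 mm diameter with orange (fresh) filling, topped by a grey hexagonal grip with a round window onto the filling. Origin: centre of the underside, z along the axis to the grip. At the start it stands in one of the rack's pockets, at any yaw.
- fresh_grip (a point): Middle of the grip, on the axis, 107 mm above the underside. The hexagon runs from 92 to 122 mm up, is 30 mm across its flats and 34.6 over its corners; its flats face the cartridge's own 0, 60, 120, ... degrees. All cartridges alike.
- fresh_thread (a point): Middle of the thread, on the axis, 5 mm above the underside: three segments 4 mm thick and 12 degrees long stick out from the body at the cartridge's own 0, 120 and 240 degrees, 37 mm over all. A white notch on the grip's top edge stands over each. All cartridges alike.
- used_a: Dryer cartridge, 122 mm long, 0.2 kg: a round body of 26 mm diameter with dark green (used up) filling, topped by a grey hexagonal grip with a round window onto the filling. Origin: centre of the underside, z along the axis to the grip. It stands in one of the rack's pockets and stays there.
- used_b: Dryer cartridge, 122 mm long, 0.2 kg: a round body of 26 mm diameter with dark green (used up) filling, topped by a grey hexagonal grip with a round window onto the filling. Origin: centre of the underside, z along the axis to the grip. It stands in one of the rack's pockets and stays there.
- amber_big: A bystander, to be left where it is. Amber bottle with blue cap, 66 mm in diameter, 125 mm high, origin under its centre.
- amber_small: A bystander, to be left where it is. Small amber bottle with blue cap, 42 mm in diameter, 85 mm high, origin under its centre.
- clear_jar: A bystander, to be left where it is. Clear jar with blue cap, 56 mm in diameter, 85 mm high, origin under its centre.
- tube_red: A bystander, to be left where it is. Lying metal tube with a red band, 133 mm long along its x, 28 mm high.
- tube_blue: A bystander, to be left where it is. Lying metal tube with a blue band, 133 mm long along its x, 28 mm high.
- tweezers: A bystander, to be left where it is. Lying steel tweezers, 116 mm long along their x.
- marker: A bystander, to be left where it is. Blank yellow tent marker, 85 by 72 mm, 75 mm high.
There are look-alikes about, which are no part of the job. What is shaped like the fresh but purple or yellow is not meant.

How it is judged (in metres and radians):
On the way, in this order (a step that is already met when the one before it is completed fails the run):
1. the used-up cartridge stands in a pocket of the rack, let go (((horizontal distance between spent and pocket0 below 0.007 m and z of spent in the frame of pocket0 below 0.006 m) or (horizontal distance between spent and pocket1 below 0.007 m and z of spent in the frame of pocket1 below 0.006 m) or (horizontal distance between spent and pocket2 below 0.007 m and z of spent in the frame of pocket2 below 0.006 m) or (horizontal distance between spent and pocket3 below 0.007 m and z of spent in the frame of pocket3 below 0.006 m)) and angle between spent's own z axis and vertical below 0.12 rad and linear speed of spent below 0.01 m/s and contact force between the fingers and spent below 0.2 N), for 0.2 s.
2. the fresh cartridge is screwed home in the well (z of fresh in the frame of well_seat below 0.0018 m and horizontal distance between fresh and well_seat below 0.004 m and angle between fresh's own z axis and vertical below 0.05 rad), for 0.2 s.
At the end, for the whole second after the job is handed in: Fresh cartridge screwed home: underside within 1.8 mm of the seat, 4 mm of its centre, within 0.05 rad of upright, at rest. Used-up one in a rack pocket: within 7 mm of its centre, 6 mm of its floor, 0.12 rad of upright, at rest. All else where it was (all of step 2 and linear speed of each of fresh, spent below 0.01 m/s and ((horizontal distance between spent and pocket0 below 0.007 m and z of spent in the frame of pocket0 below 0.006 m) or (horizontal distance between spent and pocket1 below 0.007 m and z of spent in the frame of pocket1 below 0.006 m) or (horizontal distance between spent and pocket2 below 0.007 m and z of spent in the frame of pocket2 below 0.006 m) or (horizontal distance between spent and pocket3 below 0.007 m and z of spent in the frame of pocket3 below 0.006 m)) and angle between spent's own z axis and vertical below 0.12 rad); the robot touches nothing.
It fails at once if the fresh cartridge is cross-threaded: more than 4 degrees askew with its thread in the well's thread (z of fresh in the frame of well_seat below 0.012 m and horizontal distance between fresh and well_seat below 0.02 m and angle between fresh's own z axis and vertical above 0.07 rad).
It fails at once if the thread is forced: more than 60 N between the fresh cartridge and the detector (contact force between fresh and detector above 60 N).
It fails at once if another cartridge in the rack is pulled up, shifted by more than 12 mm or tipped (distance of any of used_a, used_b from where it was at the start of the episode above 0.012 m or angle between any of used_a, used_b's own z axis and vertical above 0.3 rad).
It fails at once if a bystander on the table is shifted by more than 30 mm (distance of any of amber_big, amber_small, clear_jar, tube_red, tube_blue, tweezers, marker from where it was at the start of the episode above 0.03 m).
It fails at once if a bottle, jar or the marker is tipped over (angle between any of amber_big, amber_small, clear_jar, marker's own z axis and vertical above 0.5 rad).
It also fails if it takes over 61 s, if anything falls off the work surface, if the arm or the gripper's body presses on something with over 40 N, if the wrist force passes 120 N, or if a joint passes its speed limit or range.

## Working session

There is one attempt and no reset: what is moved stays moved. The work goes in short steps, Python scripts to look and compute and a shell command to move; the robot and the scene stay as the last step left them, time stands still between calls to the robot, and variables do not carry over. Pictures are saved under pics/ and viewed, and the job is handed in when it is done.

```bash
mkdir -p pics; ls
cat > h.py <<'E'
import numpy as np, cv2
from workcell import status, vision, ticket
def K(f):
    return 240/np.tan(np.radians(f["fov_y"])/2)
def px2w(f,u,v,z=None,depth=None):
    fl=K(f); xd=(u-f["cx"])/fl; yd=(v-f["cy"])/fl
    x,y=xd,yd
    for _ in range(20):
        s=1+f["k1"]*(x*x+y*y); x,y=xd/s,yd/s
    P=np.array(f["pose"]); d=P[:3,:3]@np.array([x,y,1]); o=P[:3,3]
    t=(z-o[2])/d[2] if z is not None else (depth if depth is not None else f["depth"][int(round(v)),int(round(u))])
    return o+t*d
def w2px(f,p):
    P=np.array(f["pose"]); c=P[:3,:3].T@(np.asarray(p,float)-P[:3,3])
    x,y=c[0]/c[2],c[1]/c[2]; s=1+f["k1"]*(x*x+y*y)
    return np.array([x*s*K(f)+f["cx"],y*s*K(f)+f["cy"]])
E
python3 - <<'E'
from h import *
for n in ("scene","top"):
    f=vision.grab_frame(n); cv2.imwrite(f"pics/{n}0.png",f["color"])
    print(n,f["fov_y"],f["k1"],f["cx"],f["cy"],np.round(f["pose"],3).tolist())
    for l in ("detector","rack","fresh","spent","well_mouth","amber_big","amber_small","clear_jar","tube_red","tube_blue","tweezers","marker"):
        print(l,[(np.round(d["location"]).tolist(),round(d["p"],2)) for d in vision.find_in(n,l)])
print(status.state())
E
```

```text
pics
scene 52.48126121047235 -0.003857515937547429 320.53242458520526 242.21493492898637 [[-0.248, 0.723, -0.645, 1151.364], [0.969, 0.185, -0.165, 79.235], [-0.0, -0.666, -0.746, 807.507], [0.0, 0.0, 0.0, 1.0]]
detector [([677.0, 270.0, 125.0], 0.7), ([563.0, -224.0, 55.0], 0.46)]
rack [([558.0, -226.0, 52.0], 0.91)]
fresh [([568.0, -280.0, 109.0], 0.88), ([660.0, -358.0, 86.0], 0.66), ([674.0, -252.0, 90.0], 0.6), ([418.0, -220.0, 79.0], 0.56)]
spent [([609.0, 184.0, 158.0], 0.6), ([562.0, -226.0, 53.0], 0.4), ([682.0, 266.0, 124.0], 0.24)]
well_mouth [([681.0, 267.0, 123.0], 0.83)]
amber_big [([436.0, -22.0, 74.0], 0.75), ([376.0, -342.0, 43.0], 0.51), ([559.0, -227.0, 54.0], 0.42), ([574.0, -222.0, 106.0], 0.17)]
amber_small [([582.0, -50.0, 51.0], 0.84), ([567.0, -286.0, 113.0], 0.5)]
clear_jar [([732.0, -141.0, 68.0], 0.85), ([565.0, -283.0, 112.0], 0.72)]
tube_red [([553.0, -427.0, 16.0], 0.79), ([566.0, -227.0, 54.0], 0.4)]
tube_blue [([727.0, -350.0, 15.0], 0.86)]
tweezers [([680.0, 268.0, 124.0], 0.58)]
marker [([375.0, -345.0, 45.0], 0.73), ([726.0, -352.0, 13.0], 0.39)]
t
[... 1007 characters left out ...]
-279.0, 129.0], 0.24)]
{'time_s': 1.3, 'qpos': array([-7.77506729e+01,  1.83122484e+01,  8.96387846e+01, -4.17693860e-04,
        7.20434441e+01, -1.14540165e+00]), 'qvel': array([ 1.37892359e-01,  1.40877323e-03,  5.13622491e-02,  5.05142157e-02,
       -3.71780573e-02,  1.09168182e-04]), 'effort': array([ 1.26094683e-04, -4.12355483e+01, -2.32228768e+01,  7.27789546e-02,
        3.78127419e-02,  2.11315317e-06]), 'ee_pos': array([ 133.20913503, -559.36077351,  404.77389171]), 'ee_rot': array([1.79994486e+02, 5.07681806e-04, 1.33948575e+01]), 'force': array([-0.28582561, -1.43120274,  0.33599829]), 'torque': array([-0.03426666, -0.01840259, -0.02192081]), 'gripper_width': 91.20916067853211}
```

View pics/scene0.png

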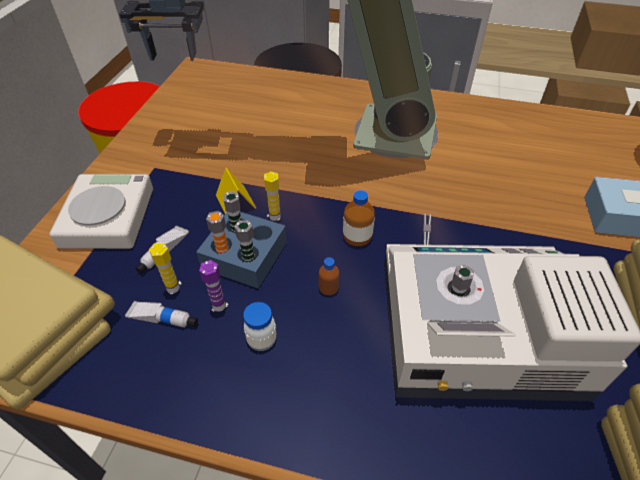

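View pics/top0.png

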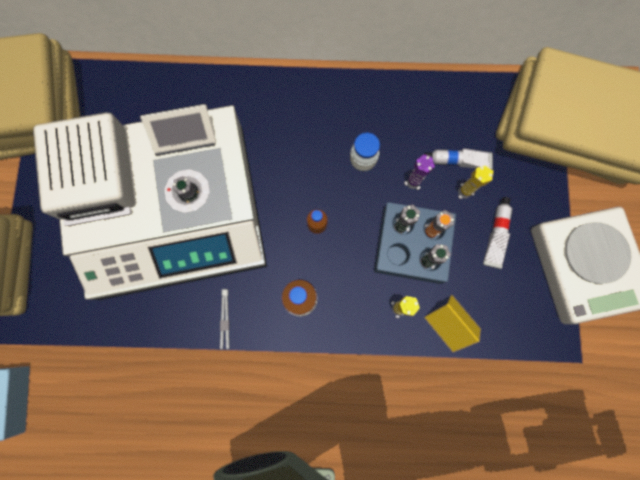

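Candidates shaped like the fresh one in the top image: orange at (442,220) in the rack, purple at (425,163), and yellow at (482,176) and (407,306). Only the orange one fits. I'll confirm that in an enlarged crop and use crops to measure the poses.

Run:
```python
from h import *
import pickle
f=vision.grab_frame("top"); g=vision.grab_frame("scene")
pickle.dump((f,g),open("f0.pkl","wb"))
cv2.imwrite("pics/c_rack.png",cv2.resize(f["color"][195:290,370:462],None,fx=6,fy=6,interpolation=cv2.INTER_CUBIC))
cv2.imwrite("pics/c_well.png",cv2.resize(f["color"][145:235,140:240],None,fx=6.5,fy=6.5,interpolation=cv2.INTER_CUBIC))
cv2.imwrite("pics/s_rack.png",cv2.resize(g["color"][180:290,190:295],None,fx=5,fy=5,interpolation=cv2.INTER_CUBIC))
cv2.imwrite("pics/s_well.png",cv2.resize(g["color"][240:340,405:525],None,fx=6,fy=6,interpolation=cv2.INTER_CUBIC))
```

```text
(no output)
```

View pics/c_rack.png

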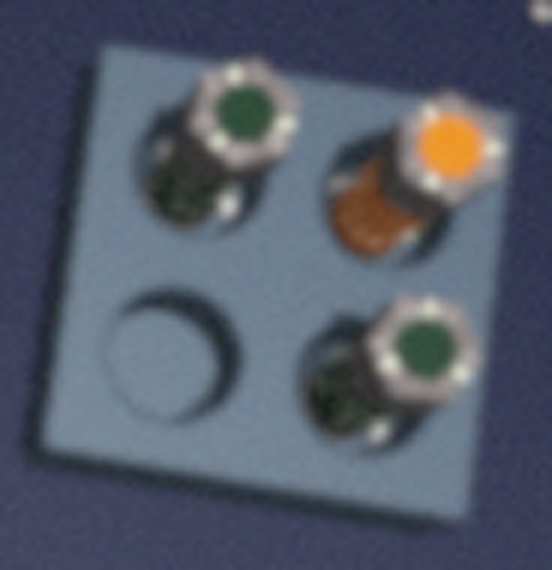

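View pics/c_well.png

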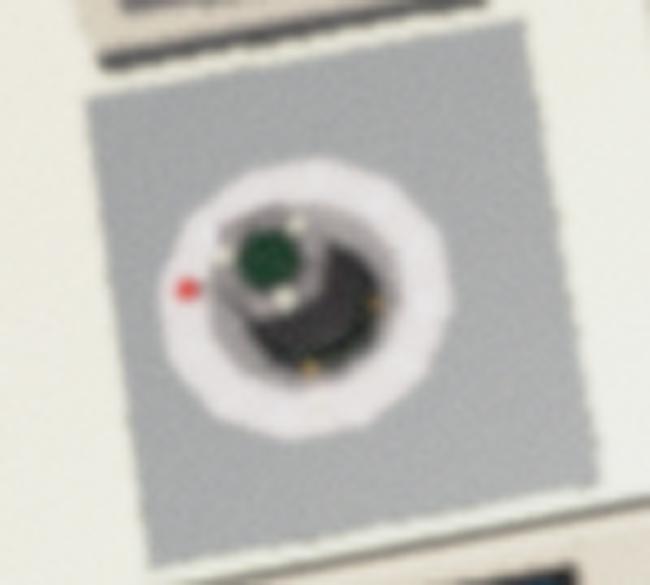

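View pics/s_rack.png

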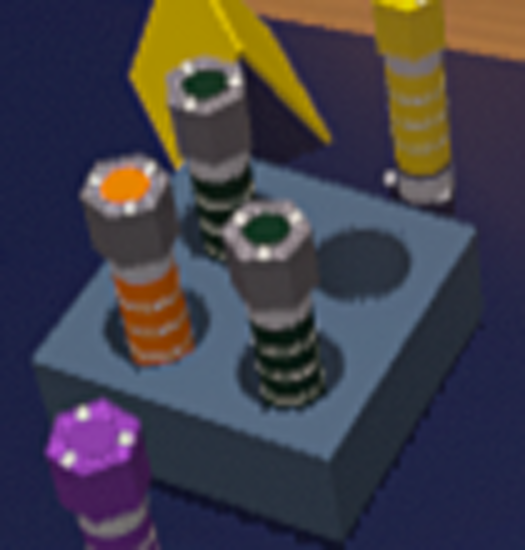

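View pics/s_well.png

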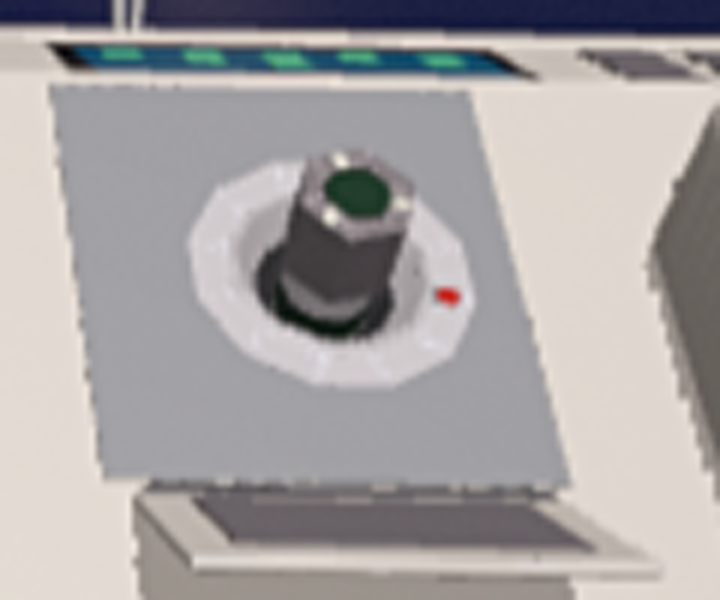

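Run:
```python
from h import *
import pickle
f,g=pickle.load(open("f0.pkl","rb"))
def c(fr,x0,y0,s,pts,z):
    return np.array([px2w(fr,x0+(X+.5)/s-.5,y0+(Y+.5)/s-.5,z=z) for X,Y in pts])
R=lambda a:np.round(a[:,:2],1).tolist()
a=lambda p,q:round(float(np.degrees(np.arctan2(*(q-p)[[1,0]]))),1)
t=c(f,370,195,6,[(105,47),(515,113),(465,522),(42,447)],55)
print("rack corners top",R(t),t.mean(0)[:2],[a(t[i],t[(i+1)%4]) for i in range(4)],[np.linalg.norm(t[i]-t[(i+1)%4]).round() for i in range(4)])
s=c(g,190,180,5,[(35,357),(238,152),(475,230),(330,460)],55)
print("rack corners scene",R(s),s.mean(0)[:2],[a(s[i],s[(i+1)%4]) for i in range(4)],[np.linalg.norm(s[i]-s[(i+1)%4]).round() for i in range(4)])
print("empty top",R(c(f,370,195,6,[(173,355)],55)),"scene",R(c(g,190,180,5,[(362,264)],55)))
print("caps top fresh,ua,ub",R(c(f,370,195,6,[(452,145),(245,112),(425,349)],135)))
print("caps scene",R(c(g,190,180,5,[(127,187),(270,231),(205,85)],135)))
for n,fr,ar,pts,pk in (("top",f,(140,145,6.5),[(88,98),(525,20),(598,485),(150,565)],[(307,298),(270,257),(188,290)]),("scene",g,(405,240,6),[(50,88),(470,95),(568,487),(105,478)],[(331,273),(357,193),(448,296)])):
    d=c(fr,*ar,pts,125); print(n,"panel",R(d),[a(d[i],d[(i+1)%4]) for i in range(4)],[np.linalg.norm(d[i]-d[(i+1)%4]).round() for i in range(4)])
    w=c(fr,*ar,[pk[0],pk[2]],126);sp=c(fr,*ar,[pk[1]],162); print("collar,red",R(w),"spent top",R(sp),"red dir",a(w[0],w[1]))
# notches
n=c(f,140,145,6.5,[(225,257),(298,225),(286,299)],162); m=n.mean(0);print("spent notches top",m[:2],[a(m,p) for p in n])
n=c(g,405,240,6,[(342,158),(402,203),(331,216)],162); m=n.mean(0);print("spent notches scene",m[:2],[a(m,p) for p in n])
n=c(f,370,195,6,[(430,110),(493,150),(437,172)],135); m=n.mean(0);print("fresh notches top",m[:2],[a(m,p) for p in n])
im=np.hstack([cv2.resize(f["color"][205:235,430:460],None,fx=13,fy=13,interpolation=cv2.INTER_CUBIC),cv2.resize(g["color"][205:235,202:232],None,fx=13,fy=13,interpolation=cv2.INTER_CUBIC)])
cv2.imwrite("pics/fresh_zoom.png",im)
```

```text
rack corners top [[606.3, -193.7], [588.1, -328.5], [452.7, -309.2], [472.2, -173.9]] [ 529.83423597 -251.34900058] [-97.7, 171.9, 81.8, -8.4] [np.float64(136.0), np.float64(137.0), np.float64(137.0), np.float64(136.0)]
rack corners scene [[587.1, -326.4], [454.7, -288.8], [474.2, -173.7], [607.9, -192.0]] [ 530.97282578 -245.2249043 ] [164.2, 80.4, -7.8, -98.8] [np.float64(138.0), np.float64(117.0), np.float64(135.0), np.float64(136.0)]
empty top [[503.6, -216.1]] scene [[505.0, -214.0]]
caps top fresh,ua,ub [[557.4, -286.7], [565.6, -224.8], [495.1, -277.5]]
caps scene [[557.6, -284.5], [566.1, -222.5], [495.8, -276.4]]
top panel [[655.3, 253.2], [683.5, 130.1], [546.4, 99.7], [519.4, 222.4]] [-77.1, -167.5, 102.4, 12.8] [np.float64(126.0), np.float64(140.0), np.float64(126.0), np.float64(139.0)]
collar,red [[597.7, 185.4], [598.9, 219.1]] spent top [[598.7, 185.7]] red dir 88.0
scene panel [[548.4, 99.8], [519.4, 224.6], [656.5, 255.3], [684.9, 132.1]] [103.1, 12.6, -77.0, -166.7] [np.float64(128.0), np.float64(140.0), np.float64(126.0), np.float64(140.0)]
collar,red [[599.4, 187.6], [599.4, 220.8]] spent top [[598.4, 187.2]] red dir 90.0
spent notches top [597.74571133 185.69029801] [87.6, -33.5, -153.5]
spent notches scene [597.974904   187.49993961] [-155.5, 85.8, -33.3]
fresh notches top [ 557.73344338 -287.08657292] [33.4, -97.2, 150.2]
```

View pics/fresh_zoom.png

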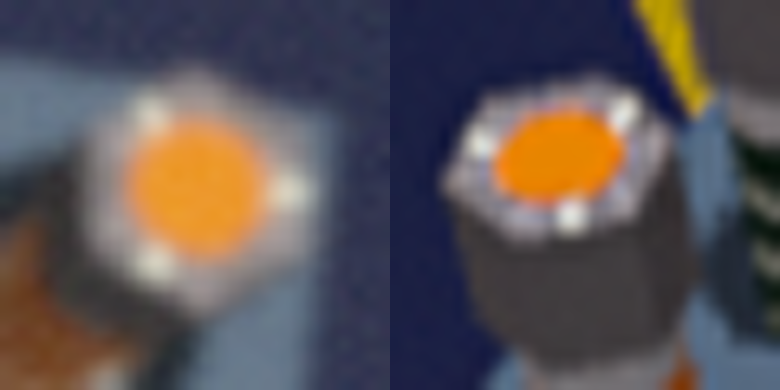

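```bash
cat >> h.py <<'E'
def plan(xy,z,yaw=None,st=None):
    """shift in tool axes (m) with present orientation for grasp-point-on-axis target; TCP z; then turn about tool z"""
    st=st or status.state(); y=np.radians(st["ee_rot"][2]); p=np.array(st["ee_pos"]); d=np.array([xy[0],xy[1],z])-p
    t=[d[0]*np.cos(y)+d[1]*np.sin(y), -( -d[0]*np.sin(y)+d[1]*np.cos(y)), -d[2]]
    print("shift tool m",np.round(np.array(t)/1e3,4),"turn z rad",None if yaw is None else round(-np.radians(yaw-st["ee_rot"][2]),4))
def show():
    s=status.state(); print({k:np.round(s[k],2).tolist() for k in("time_s","ee_pos","ee_rot","force","torque","gripper_width")})
E
python3 - <<'E'
from h import *
import pickle
f,g=pickle.load(open("f0.pkl","rb"))
a=lambda p,q:round(float(np.degrees(np.arctan2(*(q-p)[[1,0]]))),1)
for fr,x0,y0,pts,o in((f,430,205,[(150,112),(293,190),(155,265)],0),(g,202,205,[(482,145),(625,112),(571,217)],390)):
    n=np.array([px2w(fr,x0+(X-o+.5)/13-.5,y0+(Y+.5)/13-.5,z=135) for X,Y in pts]);m=n.mean(0);print(m[:2],[a(m,p) for p in n],[np.linalg.norm(p-m).round(1) for p in n])
plan((598.2,186.5),404.8,-2.2)
E
```

```text
[ 556.80804251 -286.59274495] [31.5, -88.9, 150.2] [np.float64(12.6), np.float64(12.9), np.float64(12.7)]
[ 556.97797726 -285.69226593] [-88.3, 153.1, 30.2] [np.float64(12.3), np.float64(12.9), np.float64(12.8)]
shift tool m [ 0.6251 -0.6179 -0.    ] turn z rad 0.2722
```

```bash
python3 -m jog '[[0.0912,0.044,-0.0435,0,0,0,0],[0.0912,0.044,-0.0435,0,0,0,0],[0.0912,0.044,-0.0435,0,0,0,0],[0.0912,0.044,-0.0435,0,0,0,0],[0.0912,0.044,-0.0435,0,0,0,0],[0.0912,0.044,-0.0435,0,0,0,0],[0.0912,0.044,-0.0435,0,0,0,0],[0.0912,0.044,-0.0435,0,0,0,0],[0.0912,0.044,-0.0435,0,0,0,0],[0.0912,0.044,-0.0435,0,0,0,0],[0.0912,0.044,-0.0435,0,0,0,0],[0.0912,0.044,-0.0435,0,0,0,0]]' 20
python3 -m jog '[[0.0912,0.044,-0.0435,0,0,0,0],[0.0912,0.035,-0.035,0,0,0,0],[0.0912,0.015,-0.015,0,0,0,0.09],[0.0912,0,0,0,0,0,0.09],[0.0912,0,0,0,0,0,0.092],[0.0912,0,0,0,0,0,0]]'
python3 -c "
from h import *
show();plan((598.2,186.5),321,-2.2)"
```

```text
time_s: 2.9
ee_pos: [526.7, 72.8, 404.9]
ee_rot: [180.0, -0.0, 13.4]
force: [-0.2, -1.1, 1.0]
gripper_width: 91.5
time_s: 3.65
ee_pos: [595.7, 183.6, 404.6]
ee_rot: [180.0, 0.0, -2.1]
force: [0.5, -0.0, -0.0]
gripper_width: 91.4
{'time_s': 3.65, 'ee_pos': [595.72, 183.62, 404.6], 'ee_rot': [179.99, 0.01, -2.12], 'force': [0.46, -0.04, -0.03], 'torque': [0.02, -0.03, -0.03], 'gripper_width': 91.37}
shift tool m [ 0.0024 -0.003   0.0836] turn z rad 0.0014
```

```bash
python3 -m jog '[[0.0912,0.0024,-0.003,0.02,0,0,0],[0.0912,0,0,0.03,0,0,0],[0.0912,0,0,0.0236,0,0,0.0014],[0.0912,0,0,0.01,0,0,0]]'
python3 - <<'E'
from h import *
show();
f=vision.grab_frame("top");g=vision.grab_frame("scene")
cv2.imwrite("pics/a.png",np.hstack([cv2.resize(f["color"][130:240,130:240],None,fx=3.6,fy=3.6),cv2.resize(g["color"][220:330,405:515],None,fx=3.6,fy=3.6)]))
E
```

```text
time_s: 4.15
ee_pos: [597.9, 186.2, 319.7]
ee_rot: [180.0, 0.1, -2.2]
force: [0.0, -0.4, -0.5]
gripper_width: 91.4
{'time_s': 4.15, 'ee_pos': [597.9, 186.2, 319.73], 'ee_rot': [179.95, 0.13, -2.21], 'force': [0.03, -0.38, -0.48], 'torque': [0.01, 0.03, 0.0], 'gripper_width': 91.36}
```

View pics/a.png

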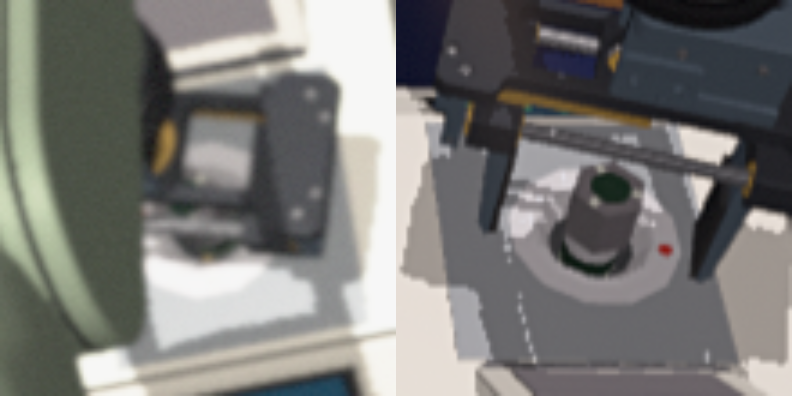

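The scene crop shows the spent grip (610,215) centred between the fingers, which sit at (490,190) and (705,220). Next I close on it.

```bash
python3 -m jog '[[0.02,0,0,0,0,0,0],[0.02,0,0,0,0,0,0],[0.02,0,0,0,0,0,0],[0.02,0,0,0,0,0,0],[0.02,0,0,0,0,0,0],[0.02,0,0,0,0,0,0]]' 40
python3 -c "
from h import *
show()"
```

```text
time_s: 5.0
ee_pos: [598.2, 186.4, 321.1]
ee_rot: [180.0, 0.0, -2.3]
force: [-0.3, -0.3, -0.2]
gripper_width: 34.0
{'time_s': 5.0, 'ee_pos': [598.19, 186.38, 321.12], 'ee_rot': [179.99, 0.0, -2.27], 'force': [-0.3, -0.26, -0.16], 'torque': [0.01, -0.0, 0.07], 'gripper_width': 34.04}
```

```bash
python3 -m jog '[[0.02,0,0,0,0,0,0],[0.02,0,0,0,0,0,0],[0.02,0,0,0,0,0,0]]' 40
python3 -c "
from h import *
show()"
```

```text
time_s: 5.38
ee_pos: [598.2, 186.4, 321.1]
ee_rot: [180.0, 0.0, -2.3]
force: [0.1, 0.7, 0.1]
gripper_width: 29.5
{'time_s': 5.38, 'ee_pos': [598.18, 186.43, 321.09], 'ee_rot': [179.99, 0.0, -2.27], 'force': [0.07, 0.69, 0.11], 'torque': [0.05, -0.01, 0.01], 'gripper_width': 29.52}
```

```bash
python3 -m jog '[[0.02,0,0,-0.0004,0,0,-0.153],[0.02,0,0,-0.0006,0,0,-0.153],[0.02,0,0,-0.0006,0,0,-0.153],[0.02,0,0,-0.0006,0,0,-0.153],[0.02,0,0,0,0,0,0]]' 40
python3 -c "
from h import *
show()"
```

```text
time_s: 6.0
ee_pos: [598.1, 186.4, 322.9]
ee_rot: [-180.0, 0.0, 32.7]
force: [0.1, 0.7, -1.2]
gripper_width: 29.9
{'time_s': 6.0, 'ee_pos': [598.12, 186.36, 322.91], 'ee_rot': [-179.99, 0.05, 32.69], 'force': [0.14, 0.74, -1.21], 'torque': [-0.07, -0.06, 0.0], 'gripper_width': 29.85}
```

```bash
python3 -m jog '[[0.02,0,0,-0.0006,0,0,-0.153],[0.02,0,0,-0.0006,0,0,-0.153],[0.02,0,0,-0.0006,0,0,-0.153],[0.02,0,0,-0.0006,0,0,-0.153],[0.02,0,0,-0.0006,0,0,-0.153],[0.02,0,0,-0.0006,0,0,-0.153],[0.02,0,0,-0.0002,0,0,-0.153],[0.02,0,0,0,0,0,-0.153],[0.02,0,0,0,0,0,0]]' 40
python3 -c "
from h import *
show()"
```

```text
time_s: 7.12
ee_pos: [598.3, 186.4, 327.1]
ee_rot: [180.0, 0.0, 102.7]
force: [0.3, -0.7, -1.0]
gripper_width: 29.7
{'time_s': 7.12, 'ee_pos': [598.26, 186.4, 327.09], 'ee_rot': [179.99, 0.01, 102.71], 'force': [0.31, -0.66, -1.02], 'torque': [0.01, -0.15, -0.03], 'gripper_width': 29.68}
```

```bash
python3 -m jog '[[0.02,0,0,-0.001,0,0,0],[0.02,0,0,-0.002,0,0,0],[0.02,0,0,-0.002,0,0,0]]'
python3 -c "
from h import *
show()"
```

```text
time_s: 7.5
ee_pos: [598.2, 186.4, 332.2]
ee_rot: [-180.0, 0.0, 102.9]
force: [0.5, 0.7, -2.4]
gripper_width: 29.8
{'time_s': 7.5, 'ee_pos': [598.18, 186.41, 332.19], 'ee_rot': [-179.99, 0.0, 102.87], 'force': [0.53, 0.7, -2.37], 'torque': [0.03, -0.08, -0.04], 'gripper_width': 29.78}
```

```bash
python3 -m jog '[[0.02,0,0,-0.01,0,0,0],[0.02,0,0,-0.02,0,0,0],[0.02,0,0,-0.025,0,0,0],[0.02,0,0,-0.025,0,0,0],[0.02,0,0,-0.013,0,0,0],[0.02,0,0,0,0,0,0]]'
python3 - <<'E'
from h import *
show();plan((504.2,-215.2),425,127)
f=vision.grab_frame("top");g=vision.grab_frame("scene")
cv2.imwrite("pics/b.png",np.hstack([cv2.resize(f["color"][120:250,110:240],None,fx=3,fy=3),cv2.resize(g["color"][190:320,405:535],None,fx=3,fy=3)]))
E
```

```text
time_s: 8.25
ee_pos: [598.2, 186.4, 426.2]
ee_rot: [179.9, -0.0, 102.9]
force: [0.8, -0.5, -2.3]
gripper_width: 29.8
{'time_s': 8.25, 'ee_pos': [598.21, 186.43, 426.23], 'ee_rot': [179.87, -0.0, 102.92], 'force': [0.77, -0.47, -2.33], 'torque': [-0.02, -0.12, 0.03], 'gripper_width': 29.83}
shift tool m [-0.3704 -0.1814  0.0012] turn z rad -0.4203
```

View pics/b.png

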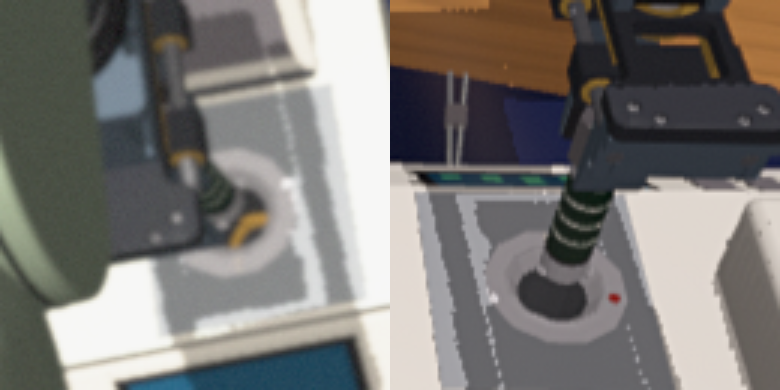

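The spent cartridge hangs upright above the now empty well. Next I carry it to the empty pocket.

```bash
python3 -m jog '[[0.02,-0.025,-0.0122,0,0,0,0],[0.02,-0.0463,-0.0227,0,0,0,0],[0.02,-0.0463,-0.0227,0,0,0,0],[0.02,-0.0463,-0.0227,0,0,0,0],[0.02,-0.0463,-0.0227,0,0,0,0],[0.02,-0.0463,-0.0227,0,0,0,0],[0.02,-0.0463,-0.0227,0,0,0,0],[0.02,-0.0463,-0.0227,0,0,0,0],[0.02,-0.0213,-0.0103,0,0,0,-0.14],[0.02,0,0,0,0,0,-0.14],[0.02,0,0,0,0,0,-0.14],[0.02,0,0,0,0,0,0]]'
python3 - <<'E'
from h import *
show();plan((504.2,-215.2),340,127)
E
```

```text
time_s: 9.85
ee_pos: [504.1, -215.2, 424.0]
ee_rot: [-179.9, -0.1, 126.9]
force: [-0.0, -0.4, -1.9]
gripper_width: 29.8
{'time_s': 9.85, 'ee_pos': [504.09, -215.24, 424.01], 'ee_rot': [-179.94, -0.11, 126.88], 'force': [-0.02, -0.4, -1.91], 'torque': [0.01, -0.16, -0.04], 'gripper_width': 29.79}
shift tool m [-0.      0.0001  0.084 ] turn z rad -0.0021
```

```bash
python3 -m jog '[[0.02,0,0,0.02,0,0,0],[0.02,0,0,0.03,0,0,0],[0.02,0,0,0.024,0,0,0],[0.02,0,0,0.006,0,0,0],[0.02,0,0,0,0,0,0]]'
python3 - <<'E'
from h import *
show()
f=vision.grab_frame("top");g=vision.grab_frame("scene")
cv2.imwrite("pics/c.png",np.hstack([cv2.resize(f["color"][190:320,350:480],None,fx=3,fy=3),cv2.resize(g["color"][170:300,190:320],None,fx=3,fy=3)]))
E
```

```text
time_s: 10.48
ee_pos: [504.4, -215.1, 345.1]
ee_rot: [-180.0, -0.0, 126.9]
force: [-0.2, 0.3, -1.8]
gripper_width: 29.8
{'time_s': 10.48, 'ee_pos': [504.42, -215.14, 345.11], 'ee_rot': [-179.99, -0.02, 126.94], 'force': [-0.2, 0.31, -1.8], 'torque': [0.04, -0.15, -0.05], 'gripper_width': 29.79}
```

View pics/c.png

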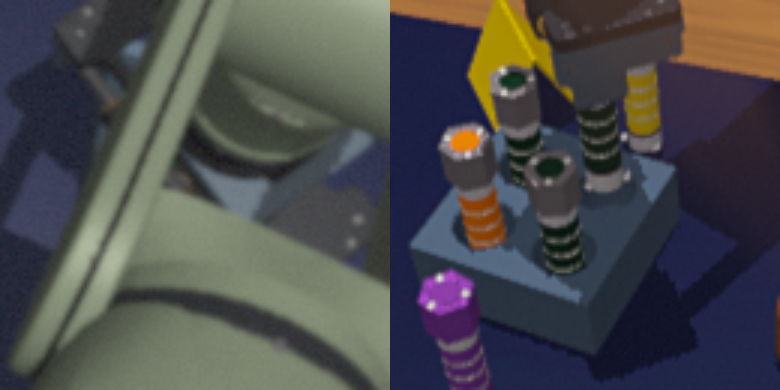

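The spent cartridge hangs just above the empty pocket, at (603,180) in the right-hand scene crop. Now I lower it.

```bash
python3 -m jog '[[0.02,0,0,0.008,0,0,0],[0.02,0,0,0.01,0,0,0],[0.02,0,0,0.01,0,0,0],[0.02,0,0,0.01,0,0,0],[0.02,0,0,0.007,0,0,0],[0.02,0,0,0,0,0,0]]'
python3 -c "
from h import *
show()"
```

```text
time_s: 11.32
ee_pos: [504.1, -215.1, 299.4]
ee_rot: [-180.0, -0.1, 127.0]
force: [-1.0, -0.2, -2.1]
gripper_width: 29.7
{'time_s': 11.32, 'ee_pos': [504.15, -215.12, 299.4], 'ee_rot': [-179.96, -0.07, 126.99], 'force': [-1.01, -0.16, -2.06], 'torque': [0.02, -0.14, 0.03], 'gripper_width': 29.72}
```

```bash
python3 -m jog '[[0.02,0,0,0.002,0,0,0],[0.02,0,0,0.002,0,0,0],[0.02,0,0,0.001,0,0,0],[0.02,0,0,0,0,0,0]]' 15
python3 -c "
from h import *
show()"
```

```text
time_s: 11.82
ee_pos: [504.2, -215.2, 295.2]
ee_rot: [-180.0, 0.0, 127.0]
force: [-0.3, 0.6, -1.2]
gripper_width: 30.1
{'time_s': 11.82, 'ee_pos': [504.24, -215.19, 295.16], 'ee_rot': [-180.0, 0.01, 126.99], 'force': [-0.33, 0.59, -1.19], 'torque': [0.03, -0.12, 0.05], 'gripper_width': 30.11}
```

```bash
python3 -m jog '[[0.02,0,0,0.001,0,0,0],[0.02,0,0,0.0005,0,0,0],[0.02,0,0,0,0,0,0]]' 15
python3 -c "
from h import *
show()"
```

```text
time_s: 12.2
ee_pos: [504.3, -215.2, 294.0]
ee_rot: [180.0, 0.0, 127.0]
force: [-0.9, -0.5, 2.3]
gripper_width: 29.9
{'time_s': 12.2, 'ee_pos': [504.32, -215.23, 294.04], 'ee_rot': [179.99, 0.03, 126.99], 'force': [-0.93, -0.49, 2.29], 'torque': [0.05, -0.0, 0.01], 'gripper_width': 29.85}
```

```bash
python3 -m jog '[[0.05,0,0,0,0,0,0],[0.05,0,0,0,0,0,0],[0.05,0,0,0,0,0,0],[0.05,0,0,-0.01,0,0,0],[0.05,0,0,-0.02,0,0,0],[0.05,0,0,-0.03,0,0,0],[0.05,0,0,-0.03,0,0,0]]' 15
python3 - <<'E'
from h import *
show();plan((557.2,-285.9),382,121)
f=vision.grab_frame("top");g=vision.grab_frame("scene")
cv2.imwrite("pics/d.png",np.hstack([cv2.resize(f["color"][190:320,350:480],None,fx=3,fy=3),cv2.resize(g["color"][170:300,190:320],None,fx=3,fy=3)]))
E
```

```text
time_s: 13.08
ee_pos: [504.2, -215.2, 385.2]
ee_rot: [180.0, 0.0, 127.0]
force: [0.5, -0.1, -0.5]
gripper_width: 49.9
{'time_s': 13.08, 'ee_pos': [504.21, -215.17, 385.2], 'ee_rot': [179.99, 0.03, 126.99], 'force': [0.53, -0.13, -0.53], 'torque': [0.0, -0.19, -0.02], 'gripper_width': 49.95}
shift tool m [-0.0884 -0.0002  0.0032] turn z rad 0.1045
```

View pics/d.png

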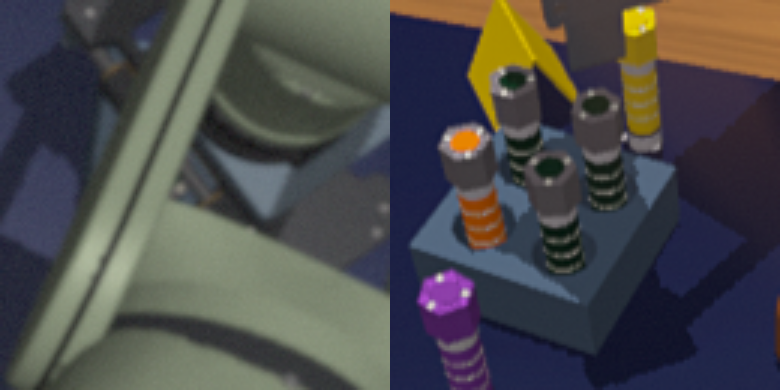

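The spent cartridge stands upright in the pocket, cap at about (259,205) in the scene image. I'll calibrate the scene camera against its known tool position.

Run:
```python
from h import *
import cv2
g=vision.grab_frame("scene")
a=cv2.resize(g["color"][190:220,245:275],None,fx=13,fy=13,interpolation=cv2.INTER_CUBIC)
b=cv2.resize(g["color"][205:235,202:232],None,fx=13,fy=13,interpolation=cv2.INTER_CUBIC)
cv2.imwrite("pics/e.png",np.hstack([a,b]))
c=g["color"].astype(int)
def cen(m):
    ys,xs=np.nonzero(m); return xs.mean(),ys.mean(),len(xs)
for nm,u0,v0,m in(("spent",250,196,(lambda c:(c.max(2)<75)&(c[:,:,1]>c[:,:,2]+15)&(c[:,:,1]>c[:,:,0]+3))),("fresh",205,207,(lambda c:(c[:,:,2]>180)&(c[:,:,0]<80)))):
    x=cen(m(c[v0:v0+18,u0:u0+22])); print(nm,u0+x[0],v0+x[1],x[2],px2w(g,u0+x[0],v0+x[1],z=135).round(1))
```

```text
spent nan nan 0 [nan nan nan]
fresh 215.23076923076923 216.03846153846155 52 [ 555.  -285.1  135. ]<stdin>:9: RuntimeWarning: Mean of empty slice.
  ret = ret.dtype.type(ret / rcount)
```

View pics/e.png

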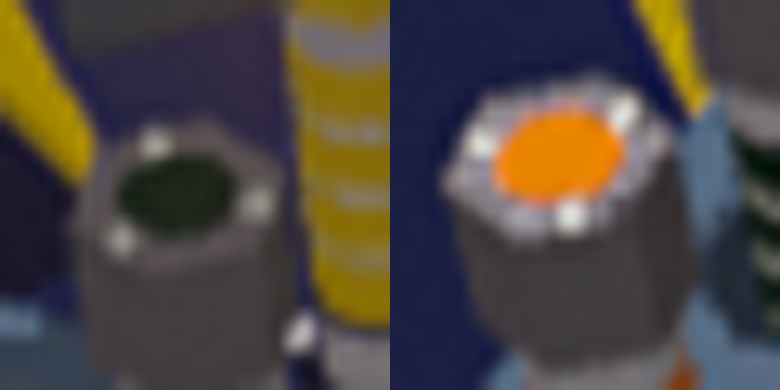

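Run:
```python
from h import *
import pickle
f,g=pickle.load(open("f0.pkl","rb"))
for x0,y0,w,n in((245,190,(178,193),[(155,143),(258,203),(120,240)]),(202,205,(170,155),[(92,145),(235,112),(181,217)])):
    q=lambda p:px2w(g,x0+(p[0]+.5)/13-.5,y0+(p[1]+.5)/13-.5,z=135)[:2]
    print("window",q(w).round(1),"notches",np.mean([q(p) for p in n],0).round(1))
```

```text
window [ 503.4 -214.9] notches [ 503.9 -214.8]
window [ 556.4 -285.8] notches [ 557.  -285.7]
```

```bash
python3 -c "
from h import *
plan((557.3,-286.1),385,121)"
python3 -m jog '[[0.05,-0.03,0,0,0,0,0.05],[0.05,-0.04,0.0012,0,0,0,0.054],[0.05,-0.0187,0.0015,0,0,0,0],[0.05,0,0,0,0,0,0]]' 15
python3 -c "
from h import *
show();plan((557.3,-286.1),294,121)"
```

```text
shift tool m [-0.0884 -0.0004  0.0006] turn z rad 0.1046
time_s: 13.72
ee_pos: [556.9, -287.5, 381.8]
ee_rot: [-179.9, -0.1, 121.0]
force: [-0.5, 0.6, -0.3]
gripper_width: 50.0
{'time_s': 13.72, 'ee_pos': [556.86, -287.54, 381.77], 'ee_rot': [-179.92, -0.14, 120.98], 'force': [-0.45, 0.56, -0.28], 'torque': [0.08, -0.14, -0.0], 'gripper_width': 50.01}
shift tool m [0.001  0.0011 0.0878] turn z rad -0.0004
```

```bash
python3 -m jog '[[0.05,0,0,0.02,0,0,0],[0.05,0,0,0.026,0,0,0],[0.05,0,0,0,0,0,0],[0.05,0,0,0,0,0,0]]' 15
python3 -c "
from h import *
show();plan((557.3,-286.1),294,121)"
```

```text
time_s: 14.22
ee_pos: [556.6, -286.5, 338.4]
ee_rot: [180.0, 0.0, 121.1]
force: [-0.4, -0.4, 1.6]
gripper_width: 49.9
{'time_s': 14.22, 'ee_pos': [556.59, -286.45, 338.38], 'ee_rot': [179.98, 0.03, 121.05], 'force': [-0.43, -0.36, 1.64], 'torque': [-0.02, -0.13, 0.0], 'gripper_width': 49.86}
shift tool m [-0.0001  0.0008  0.0444] turn z rad 0.0009
```

```bash
python3 -m jog '[[0.05,0,0.0008,0.002,0,0,0],[0.05,0,0,0.014,0,0,0],[0.05,0,0,0.014,0,0,0],[0.05,0,0,0.0144,0,0,0],[0.05,0,0,0,0,0,0],[0.02,0,0,0,0,0,0],[0.02,0,0,0,0,0,0],[0.02,0,0,0,0,0,0],[0.02,0,0,0,0,0,0]]' 15
python3 -c "
from h import *
show();plan((557.3,-286.1),294,121)"
```

```text
time_s: 15.35
ee_pos: [557.5, -286.5, 293.8]
ee_rot: [180.0, 0.1, 121.0]
force: [-0.3, 0.0, 3.0]
gripper_width: 30.1
{'time_s': 15.35, 'ee_pos': [557.49, -286.53, 293.85], 'ee_rot': [179.97, 0.07, 121.03], 'force': [-0.32, 0.0, 2.96], 'torque': [-0.05, -0.21, 0.03], 'gripper_width': 30.07}
shift tool m [ 0.0005  0.0001 -0.0002] turn z rad 0.0006
```

```bash
python3 -m jog '[[0.02,0,0,-0.001,0,0,0],[0.02,0,0,-0.006,0,0,0],[0.02,0,0,-0.012,0,0,0],[0.02,0,0,0,0,0,0]]' 25
python3 -c "
from h import *
show()"
python3 -m jog '[[0.02,0,0,-0.015,0,0,0],[0.02,0,0,-0.025,0,0,0],[0.02,0,0,-0.03,0,0,0],[0.02,0,0,-0.03,0,0,0],[0.02,0,0,-0.015,0,0,0],[0.02,0,0,0,0,0,0],[0.02,0,0,0,0,0,0]]' 25
python3 - <<'E'
from h import *
show();plan((598.6,186.4),428,162.8)
f=vision.grab_frame("top");g=vision.grab_frame("scene")
cv2.imwrite("pics/g.png",np.hstack([cv2.resize(f["color"][190:320,350:480],None,fx=3,fy=3),cv2.resize(g["color"][120:300,150:330],None,fx=2.1667,fy=2.1667)]))
E
```

```text
time_s: 15.85
ee_pos: [557.7, -286.6, 313.9]
ee_rot: [179.9, 0.2, 121.0]
force: [-0.0, 0.6, -1.5]
gripper_width: 30.1
{'time_s': 15.85, 'ee_pos': [557.73, -286.61, 313.86], 'ee_rot': [179.91, 0.16, 121.03], 'force': [-0.04, 0.6, -1.48], 'torque': [-0.01, -0.14, 0.03], 'gripper_width': 30.11}
time_s: 16.73
ee_pos: [557.1, -286.3, 425.9]
ee_rot: [-179.9, -0.1, 121.0]
force: [0.0, 0.6, -1.5]
gripper_width: 30.2
{'time_s': 16.73, 'ee_pos': [557.14, -286.32, 425.92], 'ee_rot': [-179.92, -0.12, 121.03], 'force': [0.02, 0.62, -1.55], 'torque': [-0.03, -0.17, 0.03], 'gripper_width': 30.18}
shift tool m [ 0.3837  0.2792 -0.0021] turn z rad -0.729
```

View pics/g.png

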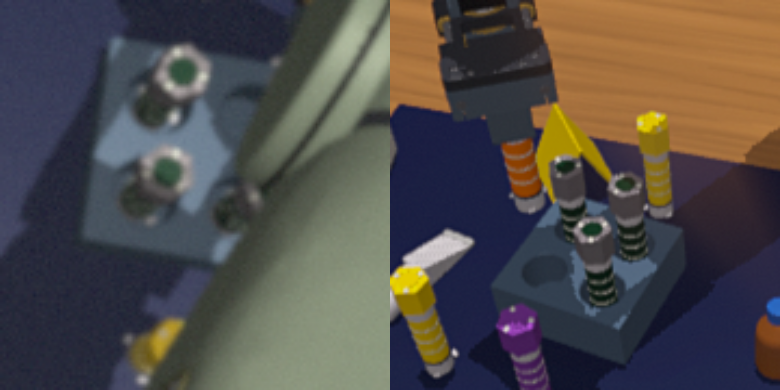

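The fresh orange cartridge is held clear, and the other three stand upright in the rack. Now to the well.

```bash
python3 -m jog '[[0.02,0.018,0.013,-0.006,0,0,0],[0.02,0.038,0.028,-0.004,0,0,0],[0.02,0.043,0.031,0,0,0,0],[0.02,0.043,0.031,0,0,0,0],[0.02,0.043,0.031,0,0,0,0],[0.02,0.043,0.031,0,0,0,0],[0.02,0.043,0.031,0,0,0,0],[0.02,0.043,0.031,0,0,0,0],[0.02,0.0377,0.028,0,0,0,0],[0.02,0.025,0.0182,0,0,0,0],[0.02,0.007,0.006,0,0,0,0]]' 25
python3 -m jog '[[0.02,0,0,0,0,0,-0.15],[0.02,0,0,0,0,0,-0.15],[0.02,0,0,0,0,0,-0.15],[0.02,0,0,0,0,0,-0.15],[0.02,0,0,0,0,0,-0.13],[0.02,0,0,0,0,0,0],[0.02,0,0,0,0,0,0]]' 25
python3 - <<'E'
from h import *
show();plan((598.6,186.3),411,162.8)
E
```

```text
time_s: 18.2
ee_pos: [598.0, 189.0, 437.0]
ee_rot: [-180.0, -0.0, 121.2]
force: [-0.4, -0.6, -1.9]
gripper_width: 29.8
time_s: 19.08
ee_pos: [598.6, 186.0, 437.3]
ee_rot: [-180.0, -0.0, 162.7]
force: [0.2, -0.1, -1.4]
gripper_width: 29.8
{'time_s': 19.08, 'ee_pos': [598.63, 186.0, 437.26], 'ee_rot': [-179.98, -0.01, 162.73], 'force': [0.21, -0.13, -1.41], 'torque': [0.09, -0.16, 0.01], 'gripper_width': 29.76}
shift tool m [0.0001 0.0003 0.0263] turn z rad -0.0013
```

```bash
python3 -m jog '[[0.02,0,0.0003,0.012,0,0,0],[0.02,0,0,0.012,0,0,0],[0.02,0,0,0,0,0,0]]' 25
python3 - <<'E'
from h import *
show()
f=vision.grab_frame("top");g=vision.grab_frame("scene")
cv2.imwrite("pics/i.png",np.hstack([cv2.resize(f["color"][130:250,120:240],None,fx=3.25,fy=3.25),cv2.resize(g["color"][210:320,415:525],None,fx=3.545,fy=3.545)]))
E
```

```text
time_s: 19.45
ee_pos: [598.6, 186.5, 411.2]
ee_rot: [-179.9, -0.2, 162.8]
force: [0.2, -0.1, -1.2]
gripper_width: 29.4
{'time_s': 19.45, 'ee_pos': [598.62, 186.52, 411.19], 'ee_rot': [-179.87, -0.18, 162.85], 'force': [0.2, -0.14, -1.21], 'torque': [0.06, -0.14, -0.04], 'gripper_width': 29.39}
```

View pics/i.png

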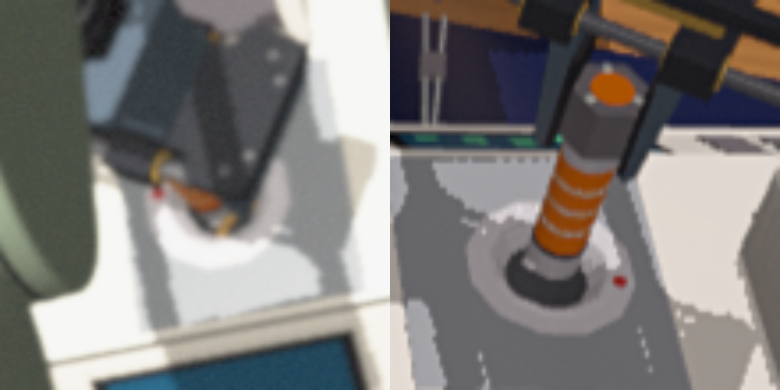

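The fresh cartridge is upright, with its tip over the mouth at (550,265) in the right-hand crop. Now straight down, in stages, watching the force.

```bash
python3 -m jog '[[0.02,0,0,0.006,0,0,0],[0.02,0,0,0.006,0,0,0],[0.02,0,0,0.006,0,0,0],[0.02,0,0,0,0,0,0]]' 15
python3 -c "
from h import *
show()"
```

```text
time_s: 20.05
ee_pos: [598.8, 186.6, 394.4]
ee_rot: [-179.9, -0.1, 162.9]
force: [-1.0, -0.9, -1.4]
gripper_width: 29.6
{'time_s': 20.05, 'ee_pos': [598.77, 186.56, 394.43], 'ee_rot': [-179.95, -0.07, 162.86], 'force': [-1.04, -0.9, -1.38], 'torque': [0.09, -0.2, 0.05], 'gripper_width': 29.62}
```

```bash
python3 -m jog '[[0.02,0,0,0.006,0,0,0],[0.02,0,0,0.01,0,0,0],[0.02,0,0,0.01,0,0,0],[0.02,0,0,0.01,0,0,0],[0.02,0,0,0.006,0,0,0],[0.02,0,0,0,0,0,0]]' 15
python3 -c "
from h import *
show()"
python3 -m jog '[[0.02,0,0,0.006,0,0,0],[0.02,0,0,0.006,0,0,0],[0.02,0,0,0.004,0,0,0],[0.02,0,0,0,0,0,0],[0.02,0,0,0,0,0,0]]' 15
python3 -c "
from h import *
show()"
```

```text
time_s: 20.8
ee_pos: [598.8, 186.5, 352.5]
ee_rot: [-180.0, -0.1, 162.9]
force: [-0.1, -0.1, -0.7]
gripper_width: 30.0
{'time_s': 20.8, 'ee_pos': [598.82, 186.55, 352.52], 'ee_rot': [-179.96, -0.06, 162.85], 'force': [-0.09, -0.11, -0.69], 'torque': [0.09, -0.15, 0.01], 'gripper_width': 29.98}
time_s: 21.42
ee_pos: [599.0, 186.6, 337.4]
ee_rot: [180.0, 0.0, 162.9]
force: [0.5, 0.3, -1.3]
gripper_width: 29.9
{'time_s': 21.42, 'ee_pos': [598.97, 186.59, 337.35], 'ee_rot': [179.99, 0.02, 162.86], 'force': [0.54, 0.25, -1.34], 'torque': [0.05, -0.12, -0.01], 'gripper_width': 29.88}
```

```bash
python3 -m jog '[[0.02,0,0,0.003,0,0,0],[0.02,0,0,0.003,0,0,0],[0.02,0,0,0.002,0,0,0],[0.02,0,0,0,0,0,0]]' 12
python3 -c "
from h import *
show()"
python3 -m jog '[[0.02,0,0,0.001,0,0,0],[0.02,0,0,0.001,0,0,0],[0.02,0,0,0.0005,0,0,0],[0.02,0,0,0,0,0,0]]' 12
python3 -c "
from h import *
show()"
```

```text
time_s: 21.92
ee_pos: [598.8, 186.6, 328.9]
ee_rot: [-180.0, -0.0, 162.9]
force: [0.2, 0.3, -1.9]
gripper_width: 30.0
{'time_s': 21.92, 'ee_pos': [598.84, 186.58, 328.93], 'ee_rot': [-179.98, -0.02, 162.86], 'force': [0.21, 0.34, -1.91], 'torque': [0.09, -0.13, -0.04], 'gripper_width': 29.96}
time_s: 22.42
ee_pos: [598.9, 186.6, 327.0]
ee_rot: [180.0, 0.0, 162.9]
force: [0.1, 0.0, 0.5]
gripper_width: 29.9
{'time_s': 22.42, 'ee_pos': [598.9, 186.59, 326.95], 'ee_rot': [179.99, 0.02, 162.86], 'force': [0.1, 0.02, 0.5], 'torque': [0.04, -0.06, 0.02], 'gripper_width': 29.94}
```

Contact came at TCP 327, exactly the predicted 6 mm above home. Now clockwise.

```bash
python3 -m jog '[[0.02,0,0,0,0,0,0.131],[0.02,0,0,0,0,0,0.131],[0.02,0,0,0,0,0,0.131],[0.02,0,0,0.0003,0,0,0.131],[0.02,0,0,0.0005,0,0,0.131],[0.02,0,0,0,0,0,0]]' 15
python3 -c "
from h import *
show()"
```

```text
time_s: 23.18
ee_pos: [598.9, 186.5, 325.7]
ee_rot: [-180.0, -0.0, 125.4]
force: [-0.0, -1.2, -2.3]
gripper_width: 30.1
{'time_s': 23.18, 'ee_pos': [598.85, 186.55, 325.68], 'ee_rot': [-179.97, -0.0, 125.42], 'force': [-0.04, -1.15, -2.27], 'torque': [-0.04, -0.18, 0.05], 'gripper_width': 30.07}
```

```bash
python3 -m jog '[[0.02,0,0,0.0005,0,0,0.131],[0.02,0,0,0.0005,0,0,0.131],[0.02,0,0,0.0005,0,0,0.131],[0.02,0,0,0.0005,0,0,0.131],[0.02,0,0,0,0,0,0]]' 15
python3 -c "
from h import *
show()"
```

```text
time_s: 23.8
ee_pos: [598.9, 186.5, 323.7]
ee_rot: [-180.0, 0.0, 95.5]
force: [-0.1, -0.6, -2.5]
gripper_width: 29.9
{'time_s': 23.8, 'ee_pos': [598.88, 186.54, 323.75], 'ee_rot': [-179.99, 0.01, 95.49], 'force': [-0.07, -0.58, -2.48], 'torque': [0.02, -0.11, 0.01], 'gripper_width': 29.91}
```

```bash
python3 -m jog '[[0.02,0,0,0.0005,0,0,0.131],[0.02,0,0,0.0005,0,0,0.131],[0.02,0,0,0.0005,0,0,0.131],[0.02,0,0,0.0005,0,0,0.11],[0.02,0,0,0,0,0,0]]' 15
python3 -c "
from h import *
show()"
```

```text
time_s: 24.42
ee_pos: [598.9, 186.6, 321.9]
ee_rot: [180.0, 0.0, 66.7]
force: [0.5, 0.9, -2.2]
gripper_width: 30.0
{'time_s': 24.42, 'ee_pos': [598.87, 186.58, 321.85], 'ee_rot': [180.0, 0.01, 66.72], 'force': [0.5, 0.91, -2.16], 'torque': [-0.1, -0.14, -0.04], 'gripper_width': 29.98}
```

```bash
python3 -m jog '[[0.02,0,0,0.0003,0,0,0.07],[0.02,0,0,0.0003,0,0,0.06],[0.02,0,0,0,0,0,0]]' 15
python3 -c "
from h import *
show()"
```

```text
time_s: 24.8
ee_pos: [598.8, 186.6, 321.3]
ee_rot: [-180.0, 0.0, 59.3]
force: [-0.4, 0.2, -2.3]
gripper_width: 29.8
{'time_s': 24.8, 'ee_pos': [598.85, 186.6, 321.33], 'ee_rot': [-180.0, 0.0, 59.25], 'force': [-0.44, 0.19, -2.3], 'torque': [-0.03, -0.02, 0.0], 'gripper_width': 29.85}
```

```bash
python3 -m jog '[[0.02,0,0,0.0003,0,0,0.04],[0.02,0,0,0.0003,0,0,0.03],[0.02,0,0,0.0003,0,0,0.02],[0.02,0,0,0,0,0,0]]' 15
python3 -c "
from h import *
show()"
```

```text
time_s: 25.3
ee_pos: [599.0, 186.6, 320.9]
ee_rot: [180.0, -0.0, 53.9]
force: [-0.1, -0.8, 1.0]
gripper_width: 30.0
{'time_s': 25.3, 'ee_pos': [598.99, 186.62, 320.89], 'ee_rot': [179.97, -0.04, 53.92], 'force': [-0.14, -0.76, 0.95], 'torque': [0.03, -0.07, -0.05], 'gripper_width': 29.97}
```

```bash
python3 -m jog '[[0.02,0,0,0,0,0,0.03],[0.02,0,0,0,0,0,0.03],[0.02,0,0,0,0,0,0]]' 15
python3 -c "
from h import *
show()"
```

```text
time_s: 25.68
ee_pos: [598.9, 186.6, 320.8]
ee_rot: [180.0, -0.0, 50.4]
force: [-1.1, -0.1, 2.8]
gripper_width: 30.0
{'time_s': 25.68, 'ee_pos': [598.93, 186.64, 320.83], 'ee_rot': [179.98, -0.03, 50.42], 'force': [-1.1, -0.07, 2.84], 'torque': [-0.01, 0.07, 0.03], 'gripper_width': 29.97}
```

Home height reached with light floor contact (about 3 N). I release, back off upwards and inspect.

```bash
python3 -m jog '[[0.06,0,0,0,0,0,0],[0.06,0,0,0,0,0,0],[0.06,0,0,0,0,0,0],[0.06,0,0,0,0,0,0],[0.06,0,0,-0.01,0,0,0],[0.06,0,0,-0.03,0,0,0],[0.06,0,0,-0.05,0,0,0],[0.06,0,0,-0.05,0,0,0]]' 15
python3 -m jog '[[0.06,-0.04,0,0,0,0,0],[0.06,-0.05,0,0,0,0,0],[0.06,-0.05,0,0,0,0,0],[0.06,-0.05,0,0,0,0,0],[0.06,-0.04,0,0,0,0,0],[0.06,0,0,0,0,0,0]]'
python3 - <<'E'
from h import *
show()
f=vision.grab_frame("top");g=vision.grab_frame("scene")
import pickle; pickle.dump((f,g),open("f1.pkl","wb"))
cv2.imwrite("pics/j.png",np.hstack([cv2.resize(f["color"][145:235,140:240],None,fx=3.9,fy=3.9,interpolation=cv2.INTER_CUBIC)[:351],cv2.resize(g["color"][240:330,405:505],None,fx=3.9,fy=3.9,interpolation=cv2.INTER_CUBIC)]))
cv2.imwrite("pics/j2.png",g["color"])
E
```

```text
time_s: 26.68
ee_pos: [598.7, 186.5, 462.6]
ee_rot: [180.0, -0.0, 50.4]
force: [1.1, 0.6, -0.1]
gripper_width: 59.6
time_s: 27.42
ee_pos: [450.8, 7.9, 461.7]
ee_rot: [179.9, -0.0, 50.3]
force: [1.3, 0.2, 0.2]
gripper_width: 60.2
{'time_s': 27.42, 'ee_pos': [450.75, 7.93, 461.66], 'ee_rot': [179.91, -0.05, 50.28], 'force': [1.27, 0.15, 0.24], 'torque': [-0.01, -0.1, -0.06], 'gripper_width': 60.16}
```

View pics/j.png

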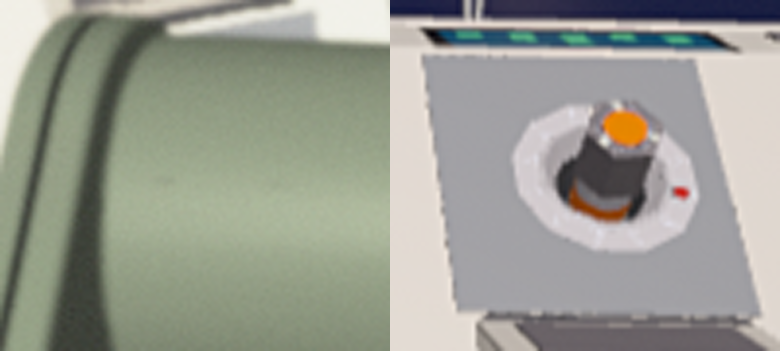

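View pics/j2.png

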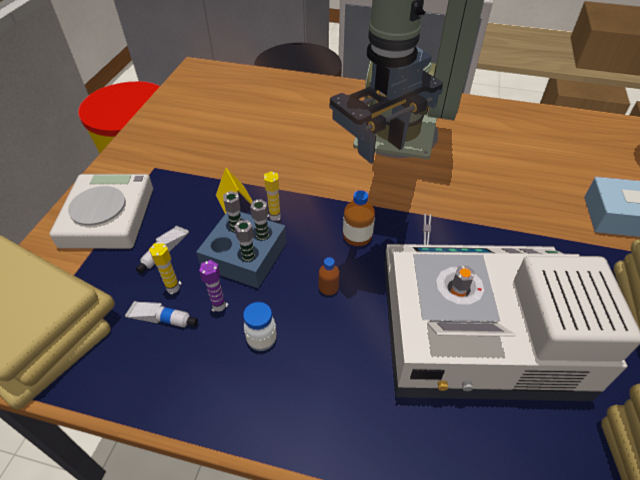

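Run:
```python
from h import *
import pickle
g0=pickle.load(open("f0.pkl","rb"))[1]; g1=pickle.load(open("f1.pkl","rb"))[1]
for g in(g0,g1):
    c=g["color"][260:285,455:475].astype(int); 
    m=((c[:,:,2]>180)&(c[:,:,0]<90)) if g is g1 else ((c[:,:,1]>c[:,:,2]+15)&(c.max(2)<95))
    ys,xs=np.nonzero(m); k=ys<ys.min()+9; ys,xs=ys[k],xs[k]
    u,v=455+xs.mean(),260+ys.mean(); P=np.array([px2w(g,455+x,260+y) for x,y in zip(xs,ys)])
    print(len(xs),round(u,2),round(v,2),np.median(P,0).round(1),P[:,2].mean().round(2), px2w(g,u,v,z=162).round(1))
z=cv2.resize(g1["color"][258:288,450:480],None,fx=13,fy=13,interpolation=cv2.INTER_CUBIC); z0=cv2.resize(g0["color"][258:288,450:480],None,fx=13,fy=13,interpolation=cv2.INTER_CUBIC)
cv2.imwrite("pics/k.png",np.hstack([z0,z]))
```

```text
55 464.42 271.87 [598.9 187.4 162.9] 162.9 [598.5 187.7 162. ]
74 465.0 272.36 [599.9 188.4 162.9] 162.84 [599.3 188.7 162. ]
```

View pics/k.png

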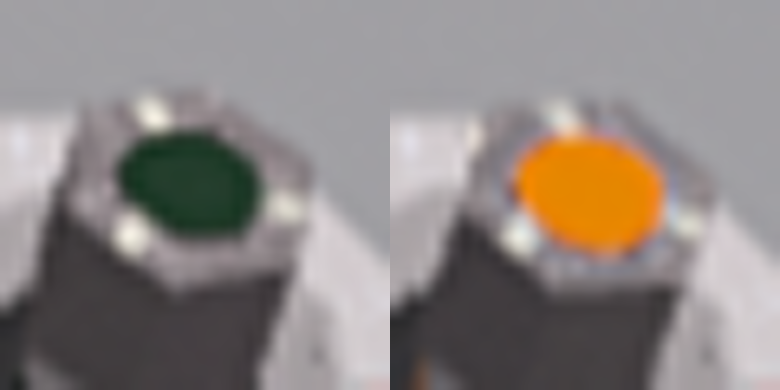

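Fresh cap height is 162.8 mm, against 162.9 mm for the spent cartridge when it was home. Its lateral shift is about 1.3 mm and its notches are turned slightly past the home position. Everything else is where it was, so I hand in.

Run:
```python
from h import *
show(); print(ticket.job_done())
```

```text
{'time_s': 27.52, 'ee_pos': [452.49, 9.26, 461.3], 'ee_rot': [179.92, -0.1, 50.4], 'force': [0.31, 1.08, 0.63], 'torque': [-0.01, -0.04, 0.01], 'gripper_width': 59.83}
the job is handed in; nothing more can be done
None
```

The used-up cartridge now stands in the rack's empty pocket, and the fresh orange one is screwed home in the well. I handed the job in at 27.5 s; no verdict was reported.

- **Used-up cartridge:** I turned it 105° counter-clockwise while it rose 6 mm, and it lifted free with only its own weight on the wrist. It touched the pocket floor at the predicted height, and in the picture it stands upright.
- **Fresh cartridge:** It rested on the thread 6 mm above home, as described, and I turned it about 112° clockwise. In the readings between moves, the wrist force was never above about 3 N.
- **Last checks:** The fresh cap is at 162.8 mm, the same as the old one when it was home (162.9 mm). It sits about 1.3 mm to the side, inside the 4 mm allowed.
- **Bystanders and rack:** In the last scene picture the bystanders and the other rack cartridges look unmoved. I compared these by eye only.
- **Checks that disagreed or were limited:** I saw no clear rise in tightening torque, so I stopped about 7° past the nominal home angle, inside the 10° given. The top camera's view of the well was blocked by the arm, so the last check rests on the scene camera alone.

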